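Refit the washed fan wheel of the nail-dust collector

ROBOT

A 7-joint arm with a two-finger parallel gripper is mounted at the origin on the work surface. World frame = base frame: x ahead of the robot, y to its left, z up, the work surface at z = 0. Lengths are in m, angles in rad, forces in N, time in s.
With the tool pointing down it reaches from about 0.375 to 0.925 m from the base axis. Payload 3.1 kg.
Tool frame: the origin (TCP) lies between the finger pads; the fingertips stand 19 mm ahead of it and the grasp point (between the pads) is the TCP; z points along the fingers, y is the line along which they close (so a half turn about z gives the same grasp; the last joint's range is limited). The gripper opens to 85 mm and grips with 20 to 120 N. Pads are 22 mm wide; open, the fingers measure 114 mm over their backs; the gripper's body (76 mm by 85 mm) begins 54 mm behind the grasp point. The pads swing forward as they close: fully open they stand 13 mm farther back than shut.
Start: joints at [-1.422, 0.383, 0.044, 1.598, -0.018, 1.161, -0.05], TCP at [0.159, 0.63, 0.25] pointing down, gripper open.
Joint ranges: [-2.61, 2.61], [-0.41, 2.15], [-1.48, 1.57], [0, 2.5], [-1.57, 4.71], [0.05, 1.97], [-2.85, 2.85]. Speed limits (rad/s): [2.79, 2.79, 3.14, 3.14, 3.14, 3.14, 3.14].

INTERFACE

Orientations are given as a unit quaternion [x, y, z, w].
In Python, from bench import move_ptp, movel, move_j, move_gripper, pause, inverse_kinematics, read_camera, camera_params, MotionError, sign_off, look_for, tip_of, read_time_s, read_qpos, read_joint_vel, read_effort, read_eef_pos, read_tcp_rot, read_ft_force, read_ft_torque, read_finger_gap, read_grasp_force gives the robot as it stands. Calls block until the motion is done:
- move_ptp(position, orientation): joint-space move of the TCP to a pose.
- movel(position, orientation=None, speed=0.15): straight line of the TCP; orientation=None keeps the orientation; speed is the mean speed in m/s.
- move_j(angles): joint-space move.
- move_gripper(opening, effort=None): finger opening in m; effort is the grip in N (None keeps the last); returns when the fingers have stopped.
- pause(seconds).
- inverse_kinematics(position, orientation): joint angles nearest the present ones, or None.
- read_camera(name): name is "scene" or "top"; returns the picture (420x560x3 uint8, red, green, blue); there is no depth.
- camera_params(name): a dict with "K" (3x3 intrinsics, pixels), "camera_from_world" (4x4, takes a point from world to camera coordinates). Camera axes: x right, y down, z forward; pixel columns grow to the right and rows downward; lengths in m; the calibration is good to about 2 mm. A picture is of the moment at which its call begins. camera_params takes no time and is no camera call.
A pose or a line that the arm cannot do raises MotionError and nothing moves.
- sign_off(): hands the job in; it is judged then, once.
Trained networks look in the newest picture that a camera, given by its name, has taken for a name from the list of things; names that differ only in an ending like _2 or _b are one class to them, and where a whole thing is asked for, a point or a joint stands for the part that bears it (a point fixed in the world has none). Each returns a list of dicts, best first, with "confidence" (0 to 1); they miss things now and then, are a little off and sometimes report something else, mostly with a low value. They report only what shows in the picture. A call takes as long as a camera call. They do not tell look-alikes from the thing itself.
- look_for(camera, name): "at" ([column, row] in pixels, amid what is visible of it).
- tip_of(camera, name): "at" ([column, row] in pixels: a listed point, or the origin of a listed thing).
Readings, each from a call of its own:
- read_time_s(): time.
- read_qpos(): joint angles.
- read_joint_vel(): joint speeds.
- read_effort(): joint torques, N m.
- read_eef_pos(): TCP position.
- read_tcp_rot(): TCP orientation.
- read_ft_force(): force on the tool from outside, world axes, zero at the start.
- read_ft_torque(): the same for the moment, N m.
- read_finger_gap(): finger opening in m.
- read_grasp_force(): force on a finger pad.
Only numpy, scipy, OpenCV 4.12 (cv2) and the standard library are available. Lean on these libraries where they do the work, as an engineer would, in place of code of your own. Each camera call takes 0.05 s, during which the arm holds its last target. There are 200 camera calls.

TASK

The fan wheel of the nail-dust collector has been washed: put it back on the splined motor spindle in the sloping face of the machine, turning it until its slots line up with the splines and sliding it down fully home against the shoulder, without forcing it. Let go of it, and leave the guard, the bottles and the pot where they stand.

Things in the scene. Friction and masses are not known exactly. Their poses are not given: they have to be found in the camera images.
- fan_wheel: Loose fan wheel, about 150 g, starts flat on the table, hub up. Blue back plate, 132 mm diameter, 3 mm thick; twelve thin blue vanes on it, 26 to 62 mm from the axis, tops 14.5 mm above the underside. Origin: on the axis in the plane of the underside, the side that goes against the shoulder. z: along the axis, out of the hub's top. x: through the middle of a hub slot.
- hub_top (a point): Centre of the top face of the wheel's white hexagonal hub, 42 mm above the wheel's origin, same axes. The hub is 42 mm across flats, each flat 24 mm wide, facing 30, 90, 150... degrees from x. Its top 27 mm stand clear above the vanes: grip it there, on two opposite flats, which then stay square to the fingers.
- hub_bore (a point): Centre of the lower end of the hub's bore, same point and axes as the wheel's origin. The bore is open right through, 21.4 mm wide between the tips of six inner teeth (4 mm wide, one at the middle of each flat). Between them are six slots, at 0, 60, 120... degrees from x, pointing to the hub's six corners.
- collector: Dust collector, heavy white wedge-shaped casing that cannot move: 220 mm deep, 190 mm wide, 45 mm high at its low front edge (black switch and dial), 172 mm at the back. Its top face slopes 30 degrees. Origin: centre of its footprint on the table; z up, front towards its own -x, which points to the robot within 0.35 rad of straight back. It may stand on the left or on the right.
- chamber (a point): Centre of the grey fan chamber floor on the sloping face, 109 mm above the table; z square to the face, leaning 30 degrees from vertical towards the low front edge. A round white collar, 152 mm inside, 162 mm outside, 22 mm high, surrounds it; the motor spindle stands in its middle along z. Home, the wheel's vanes are about level with the collar's rim and the hub stands 28 mm out of it.
- spindle_seat (a point): Centre of the flat steel shoulder (38 mm diameter) at the foot of the spindle, 8 mm above the chamber floor; turns with the spindle. z: spindle axis, out of the machine. x: through the middle of a spline. Six brass splines every 60 degrees, 4.5 mm wide, reaching 15 mm from the axis, rise 30 mm from the shoulder, the top 2 mm pointed like a roof. The wheel's underside comes to rest on the shoulder.
- spindle_tip (a point): Centre of the end of the spindle, 42 mm above the shoulder, same axes. The plain nose is 8 mm in diameter here and widens within 11 mm to the 17 mm core. It centres the wheel; 30 mm above the shoulder the splines begin, and the wheel goes farther only with its slots over them (about 7 degrees play either way). With the wheel home, this end is level with the hub's top.
- spindle (a joint): Turn of the spindle about its axis, rad, anticlockwise positive seen from above the face; 0 when one spline points straight up the slope. Starts at any angle. The motor's magnets hold it where it is: it takes about 0.12 N m to turn it.
- guard: The machine's domed wire guard with white rim, off and lying on the table: 160 mm diameter, 42 mm high, 120 g, loose. Origin: centre of its underside. To be left alone.
- polish_dark: Black polish bottle with brass-coloured cap, 30 mm diameter, 82 mm tall, loose. Origin: centre of its underside. To be left alone.
- polish_pink: White polish bottle with brick-red cap, 30 mm diameter, 82 mm tall, loose. Origin: centre of its underside. To be left alone.
- gel_pot: Low black gel pot with brass-coloured lid, 46 mm diameter, 34 mm tall, loose. Origin: centre of its underside. To be left alone.
Mind the look-alikes: they are no part of the job. Of the things shaped like the fan_wheel, the blue one is meant.

How it is judged:
By the outcome, as a careful person would: the job done as asked, in the order asked, and still so for the second after the job is handed in, with the robot touching nothing.
It also fails if it takes over 45 s, if anything falls off the work surface, if the arm or the gripper's body presses on something with over 40 N, if the wrist force passes 120 N, or if a joint passes its speed limit or range.

## Working session

There is one attempt and no reset: what is moved stays moved. The work goes in short steps, each a Python script; the robot and the scene stay as the last script left them, time stands still between calls to the robot, and variables do not carry over. Pictures are saved under pics/ and viewed, at most 10 in all, crops included, and the job is handed in when it is done.

```bash
ls; mkdir -p pics; cat > h.py <<'E'
import numpy as np, cv2
from bench import *
from scipy.spatial.transform import Rotation as R
def save(img,name,crop=None,scale=1):
    if crop: r0,r1,c0,c1=crop; img=img[r0:r1,c0:c1]
    img=cv2.resize(img,None,fx=scale,fy=scale,interpolation=cv2.INTER_CUBIC)
    cv2.imwrite('pics/'+name+'.png',img[:,:,::-1])
def ray(cam,px):
    p=camera_params(cam);K=np.array(p['K']);T=np.array(p['camera_from_world'])
    d=T[:3,:3].T@np.linalg.solve(K,[px[0],px[1],1.]); c=-T[:3,:3].T@T[:3,3]
    return c,d/np.linalg.norm(d)
def onplane(cam,px,z):
    c,d=ray(cam,px); return c+d*(z-c[2])/d[2]
def proj(cam,P):
    p=camera_params(cam);K=np.array(p['K']);T=np.array(p['camera_from_world'])
    q=(T[:3,:3]@np.atleast_2d(P).T+T[:3,3:]); u=K@q; return (u[:2]/u[2]).T
def tri(obs):
    A=np.zeros((3,3));b=np.zeros(3);cs=[]
    for cam,px in obs:
        c,d=ray(cam,px);M=np.eye(3)-np.outer(d,d);A+=M;b+=M@c;cs.append((c,M))
    x=np.linalg.solve(A,b); return x,[np.linalg.norm(M@(x-c)) for c,M in cs]
E
python3 - <<'E'
from h import *
a=read_camera('scene');b=read_camera('top')
save(np.hstack([a,b])[:, :],'s1',scale=0.714)
save(a,'a',scale=1.4);save(b,'b',scale=1.4)
for c in('scene','top'):
    print(c,ray(c,(280,210)))
    for n in('hub_top','hub_bore','fan_wheel','collector','chamber','spindle_seat','spindle_tip','guard','polish_dark','polish_pink','gel_pot'):
        print(n,[(np.round(r['at']).tolist(),round(r['confidence'],2)) for r in tip_of(c,n)][:4])
print(read_time_s())
E
```

```text
pics
scene (array([1.20279439, 0.65665108, 0.82010547]), array([-0.51969467, -0.61949848, -0.58833585]))
hub_top [([178.0, 229.0], 0.82), ([250.0, 208.0], 0.78), ([305.0, 186.0], 0.71), ([258.0, 160.0], 0.71)]
hub_bore [([307.0, 198.0], 0.69), ([181.0, 242.0], 0.62), ([246.0, 219.0], 0.57)]
fan_wheel [([305.0, 198.0], 0.91), ([256.0, 175.0], 0.86), ([247.0, 220.0], 0.8), ([183.0, 242.0], 0.58)]
collector [([353.0, 336.0], 0.69), ([344.0, 222.0], 0.24)]
chamber [([357.0, 296.0], 0.79)]
spindle_seat [([353.0, 293.0], 0.93), ([352.0, 337.0], 0.32)]
spindle_tip [([364.0, 278.0], 0.91)]
guard [([233.0, 299.0], 0.69), ([246.0, 219.0], 0.43)]
polish_dark [([328.0, 247.0], 0.77)]
polish_pink [([279.0, 269.0], 0.64)]
gel_pot [([346.0, 224.0], 0.56)]
top (array([ 0.48622133, -0.06382913,  1.10964037]), array([ 0.11590595, -0.04157493, -0.99238971]))
hub_top [([317.0, 300.0], 0.95), ([398.0, 292.0], 0.88), ([245.0, 205.0], 0.68), ([339.0, 148.0], 0.66)]
hub_bore [([339.0, 154.0], 0.95), ([395.0, 296.0], 0.94), ([328.0, 226.0], 0.8), ([314.0, 301.0], 0.59)]
fan_wheel [([319.0, 299.0], 0.95), ([328.0, 222.0], 0.83), ([396.0, 296.0], 0.72), ([338.0, 154.0], 0.59)]
collector [([153.0, 196.0], 0.71)]
chamber [([136.0, 189.0], 0.57)]
spindle_seat [([137.0, 191.0], 0.68)]
spindle_tip [([132.0, 198.0], 0.47)]
guard [([242.0, 142.0], 0.94)]
polish_dark [([241.0, 266.0], 0.63)]
polish_pink [([243.0, 206.0], 0.46), ([326.0, 224.0], 0.32)]
gel_pot [([256.0, 303.0], 0.82)]
1.2
```

View pics/a.png

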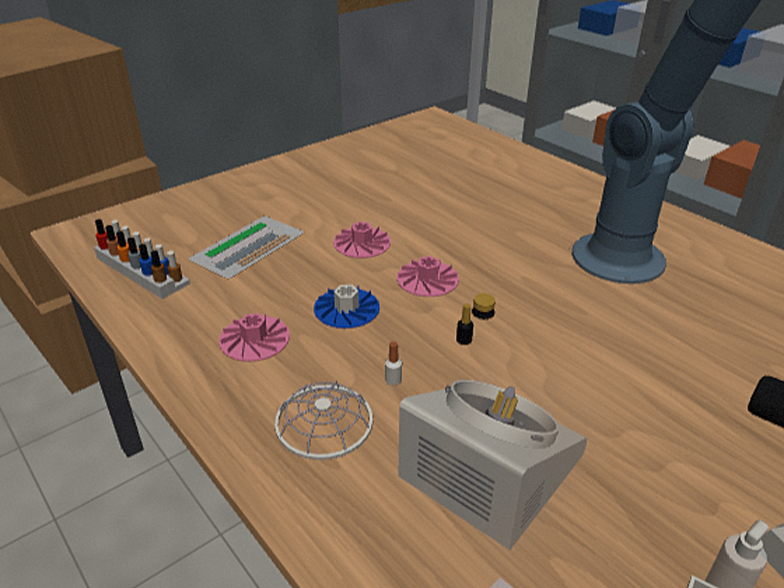

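View pics/b.png

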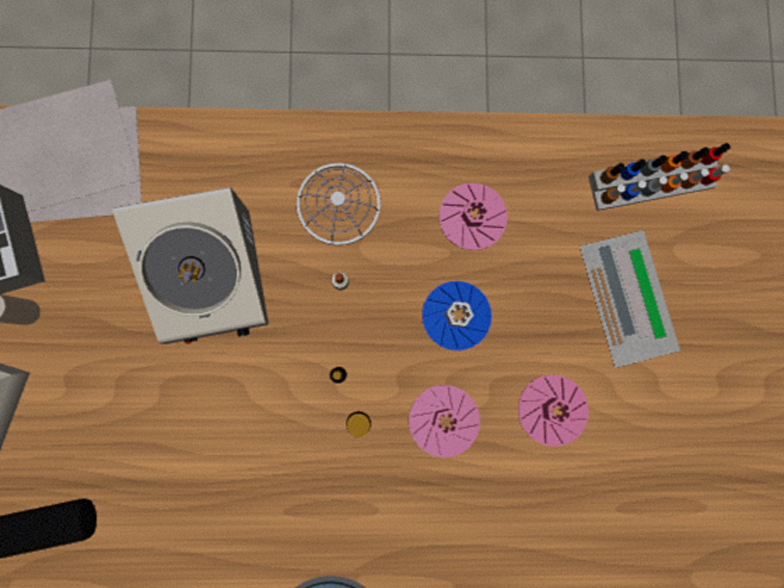

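Possible confusions with the fan wheel (scene px): pink wheels at (181,240), (258,172) and (305,197). The blue wheel with the white hub is at (247,217), or (328,225) in top, so I choose that one. The machine is at the left with its spindle at scene (360,288) and top (136,192).

```bash
cat > m.py <<'E'
from h import *
a=read_camera('scene');b=read_camera('top')
def c(im,u,v,h,s): 
    return cv2.resize(im[v-h:v+h,u-h:u+h],(s,s),interpolation=cv2.INTER_CUBIC)
cv2.imwrite('pics/c.png',np.vstack([np.hstack([c(a,247,215,28,300),c(b,328,225,28,300)]),np.hstack([c(a,361,288,20,300),c(b,135,193,20,300)])])[:,:,::-1])
cv2.imwrite('pics/a_raw.png',a[:,:,::-1]);cv2.imwrite('pics/b_raw.png',b[:,:,::-1])
m=(b[:,:,2].astype(int)>b[:,:,0]+60)&(b[:,:,2]>90)
m[:, :290]=0;m[:,370:]=0;m[:190]=0;m[260:]=0
cn=max(cv2.findContours(m.astype(np.uint8),0,1)[0],key=cv2.contourArea)
e=cv2.fitEllipse(cn);print('blue ellipse top',e, onplane('top',e[0],0.003))
m2=(a[:,:,2].astype(int)>a[:,:,0]+60)&(a[:,:,2]>90);m2[:,:215]=0;m2[:,280:]=0;m2[:190]=0;m2[245:]=0
cn=max(cv2.findContours(m2.astype(np.uint8),0,1)[0],key=cv2.contourArea)
e=cv2.fitEllipse(cv2.convexHull(cn));print('scene',e, onplane('scene',e[0],0.003))
h=[[r for r in tip_of('top','hub_top') if abs(r['at'][0]-328)<12 and abs(r['at'][1]-224)<12],[r for r in tip_of('scene','hub_top') if abs(r['at'][0]-248)<10 and abs(r['at'][1]-210)<14]]
print(h)
for n in('spindle_tip','spindle_seat','chamber','collector'):
    t=tip_of('top',n);s=tip_of('scene',n)
    if t and s: print(n,t[0],s[0],tri([('top',t[0]['at']),('scene',s[0]['at'])]))
E
python3 m.py
```

```text
blue ellipse top ((325.906982421875, 224.9951171875), (48.161712646484375, 48.6455192565918), 135.5836639404297) [ 0.5761403  -0.23142266  0.003     ]
scene ((247.3600311279297, 218.90899658203125), (29.460540771484375, 46.40383529663086), 86.1629867553711) [ 0.57873156 -0.22895792  0.003     ]
[[{'at': [329.4, 224.5], 'confidence': 0.85}], [{'at': [246.8, 206.6], 'confidence': 0.74}]]
spindle_tip {'at': [135.2, 196.6], 'confidence': 0.75} {'at': [363.3, 274.7], 'confidence': 0.64} (array([0.62625599, 0.22492192, 0.15329568]), [np.float64(0.0012153816422858156), np.float64(0.001215381642285952)])
spindle_seat {'at': [137.5, 193.8], 'confidence': 0.66} {'at': [353.0, 295.3], 'confidence': 0.81} (array([0.64373525, 0.22813818, 0.10957542]), [np.float64(0.00520123810005631), np.float64(0.005201238100056074)])
chamber {'at': [136.6, 188.9], 'confidence': 0.68} {'at': [353.3, 294.6], 'confidence': 0.68} (array([0.65164603, 0.23051647, 0.11867436]), [np.float64(0.0017801774604602274), np.float64(0.001780177460460207)])
collector {'at': [152.4, 195.3], 'confidence': 0.96} {'at': [348.3, 335.2], 'confidence': 0.56} (array([ 0.65287185,  0.22813283, -0.00493725]), [np.float64(0.0017778267932442122), np.float64(0.0017778267932442018)])
```

View pics/c.png

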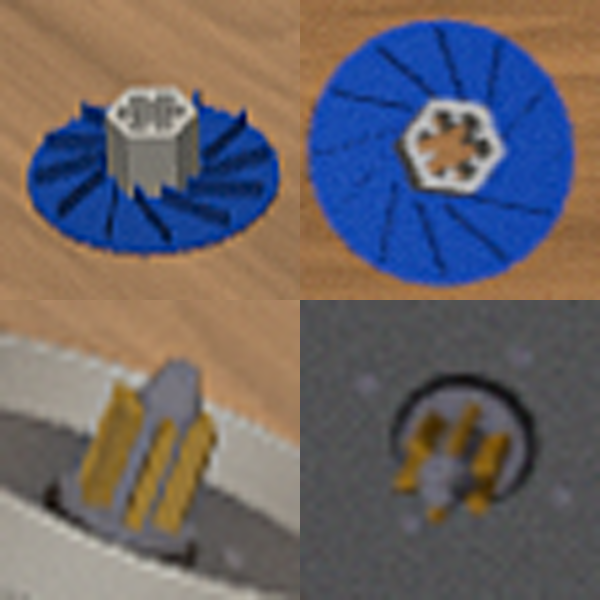

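Crops: the blue wheel's white hex hub shows its six slots clearly. The spindle has six brass splines, one nose tip at scene ≈(363,275) and top ≈(134,197). Next I fit poses by rendering models.

```bash
cat > fit.py <<'E'
from h import *
from scipy.optimize import least_squares, differential_evolution
a=cv2.imread('pics/a_raw.png')[:,:,::-1];b=cv2.imread('pics/b_raw.png')[:,:,::-1]
im={'scene':a,'top':b}
S=4
def fill(cam,polys,box):
    u0,v0,u1,v1=box; m=np.zeros(((v1-v0)*S,(u1-u0)*S),np.uint8)
    for P in polys:
        q=((proj(cam,P)-[u0,v0]+.5)*S).astype(np.int32)
        cv2.fillConvexPoly(m,cv2.convexHull(q),1)
    return cv2.resize(m.astype(np.float32),(u1-u0,v1-v0),interpolation=cv2.INTER_AREA)
def iou(m,r): return np.minimum(m,r).sum()/np.maximum(m,r).sum()
# hub
def hubmask(cam,box):
    u0,v0,u1,v1=box;x=im[cam][v0:v1,u0:u1].astype(int)
    return x
def hub(x,y,th):
    k=np.radians(np.arange(6)*60)+th;r=.042/np.sqrt(3)
    c=np.c_[x+r*np.cos(k),y+r*np.sin(k)]
    return [np.vstack([np.c_[c,np.full(6,.042)],np.c_[c,np.full(6,.008)]])]
bx={'top':(310,208,346,242),'scene':(232,196,264,236)}
M={}
for c,q in bx.items():
    x=im[c][q[1]:q[3],q[0]:q[2]].astype(int);M[c]=((x[:,:,2]-x[:,:,0])<25)&((x.max(2)-x.min(2))<40)&(x.min(2)>60)
    M[c]=cv2.morphologyEx(M[c].astype(np.uint8),cv2.MORPH_CLOSE,np.ones((5,5)))
    n,l,st,_=cv2.connectedComponentsWithStats(M[c]);M[c]=(l==1+np.argmax(st[1:,4])).astype(np.float32) 
f=lambda p:-sum(iou(M[c],fill(c,hub(*p),bx[c])) for c in bx)
r=differential_evolution(f,[(.565,.59),(-.242,-.218),(-.55,.55)],seed=0,popsize=12,maxiter=40)
print('hub',r.x,np.degrees(r.x[2]),-r.fun)
# collector corners
def cw(p,q): 
    x,y,t=p;c,s=np.cos(t),np.sin(t);q=np.atleast_2d(q);return np.c_[x+c*q[:,0]-s*q[:,1],y+s*q[:,0]+c*q[:,1],q[:,2]]
C=np.array([[.11,.095,.172],[.11,-.095,.172],[-.11,.095,.045],[-.11,-.095,.045]])
ob=np.array([[114,210],[231,189],[160,342],[267,324]])/1.4
r=least_squares(lambda p:(proj('top',cw(p,C))-ob).ravel(),[.65,.228,0],x_scale=[.1,.1,.1])
col=r.x;print('col',col,np.degrees(col[2]),r.fun.round(1))
# spindle
def spin(x,y,th,yaw):
    # x,y = chamber centre; splines only
    Rm=(R.from_euler('z',yaw)*R.from_euler('y',-30,degrees=True)).as_matrix()
    P=[]
    for k in range(6):
        t=th+k*np.pi/3;e=np.array([np.cos(t),np.sin(t),0]);n=np.array([-e[1],e[0],0])
        P.append(np.array([x,y,.109])+np.array([e*rr+n*w*.00225+[0,0,z] for rr in(.0085,.015) for w in(-1,1) for z in(.008,.037)])@Rm.T)
    core=np.array([x,y,.109])+np.array([[.0085*np.cos(t),.0085*np.sin(t),z] for t in np.linspace(0,6.28,12) for z in(.008,.039)]+[[.004*np.cos(t),.004*np.sin(t),.05] for t in np.linspace(0,6.28,12)])@Rm.T
    return P,core,Rm
bs={'top':(118,176,152,212),'scene':(340,268,384,312)}
B={}
for c,q in bs.items():
    x=im[c][q[1]:q[3],q[0]:q[2]].astype(int);B[c]=((x[:,:,0]-x[:,:,2])>45).astype(np.float32)
    if c=='scene': B[c]*=(x[:,:,0]-x[:,:,2]>75)|(x[:,:,1]<150)
campos={c:ray(c,(280,210))[0] for c in bs}
def rend(cam,p):
    P,core,Rm=spin(*p); cc=np.array([p[0],p[1],.109])+Rm@[0,0,.024]
    v=campos[cam]-cc; items=[(np.dot(q.mean(0)-cc,v),1,q) for q in P]+[(0,0,core)]
    u0,v0,u1,v1=bs[cam];m=np.zeros(((v1-v0)*S,(u1-u0)*S),np.uint8)
    for _,col_,q in sorted(items,key=lambda t:t[0]):
        cv2.fillConvexPoly(m,cv2.convexHull(((proj(cam,q)-[u0,v0]+.5)*S).astype(np.int32)),col_)
    return cv2.resize(m.astype(np.float32),(u1-u0,v1-v0),interpolation=cv2.INTER_AREA)
g=lambda p:-sum(iou(B[c],rend(c,(p[0],p[1],p[2],col[2]))) for c in bs)
for seed in(0,1):
    r=differential_evolution(g,[(col[0]-.015,col[0]+.015),(col[1]-.015,col[1]+.015),(-.53,.53)],seed=seed,popsize=12,maxiter=40)
    print('spin',r.x,np.degrees(r.x[2]),-r.fun)
base=r.x
for d in range(-30,31,10):print(d,round(-g([base[0],base[1],base[2]+np.radians(d)]),3),end=' ')
p=(*base,col[2]);o=[]
for c in bs:
    for m in(B[c],rend(c,p)):o.append(cv2.resize((m*255).astype(np.uint8),(200,200),interpolation=0))
cv2.imwrite('pics/d.png',np.hstack(o+[cv2.resize((M['top']*255).astype(np.uint8),(200,200))])[:, :800])
np.save('fit.npy',[*base,col[2]])
print(p,'tip',np.array([p[0],p[1],.109])+spin(*p)[2]@[0,0,.05],proj('top',cw(col,C)).round(1).tolist())
E
python3 fit.py
```

```text
hub [ 0.57731992 -0.23100555  0.38995457] 22.342751091920665 1.5461392402648926
col [0.64292968 0.22926767 0.18687706] 10.707267021562032 [-0.7 -1.9  0.3 -1.4  0.4  2.4  0.   1.2]Traceback (most recent call last):
  File "fit.py", line 62, in <module>
    r=differential_evolution(g,[(col[0]-.015,col[0]+.015),(col[1]-.015,col[1]+.015),(-.53,.53)],seed=seed,popsize=12,maxiter=40)
    return fun(*args, **kwargs)
    ret = solver.solve()
    next(self)
    ~~~~^^^^^^
    energy = self.func(parameters)
    return self.f(x, *self.args)
           ~~~~~~^^^^^^^^^^^^^^^
  File "fit.py", line 60, in <lambda>
    g=lambda p:-sum(iou(B[c],rend(c,(p[0],p[1],p[2],col[2]))) for c in bs)
                ~~~^^^^^^^^^^^^^^^^^^^^^^^^^^^^^^^^^^^^^^^^^^^^^^^^^^^^^^^
  File "fit.py", line 60, in <genexpr>
    g=lambda p:-sum(iou(B[c],rend(c,(p[0],p[1],p[2],col[2]))) for c in bs)
                             ~~~~^^^^^^^^^^^^^^^^^^^^^^^^^^^
  File "fit.py", line 58, in rend
    cv2.fillConvexPoly(m,cv2.convexHull(((proj(cam,q)-[u0,v0]+.5)*S).astype(np.int32)),col_)
                                          ~~~~^^^^^^^
  File "h.py", line 15, in proj
    p=camera_params(cam);K=np.array(p['K']);T=np.array(p['camera_from_world'])
ValueError: time passes only in moves, steps and waits
```

```bash
python3 - <<'E'
s=open('h.py').read()
s=s.replace("def save","_c={}\n_cp=camera_params\ndef camera_params(n):\n    if n not in _c:_c[n]=_cp(n)\n    return _c[n]\ndef save",1)
open('h.py','w').write(s)
E
time python3 fit.py
```

```text
hub [ 0.57731992 -0.23100555  0.38995457] 22.342751091920665 1.5461392402648926
col [0.64292968 0.22926767 0.18687706] 10.707267021562032 [-0.7 -1.9  0.3 -1.4  0.4  2.4  0.   1.2]
spin [0.64681961 0.23441177 0.51038551] 29.242935634488912 0.9556349515914917
spin [ 0.64724022  0.2341912  -0.51375008] -29.43571147550907 0.9461963176727295
-30 0.515 -20 0.579 -10 0.784 0 0.946 10 0.795 20 0.601 30 0.515 (np.float64(0.6472402237793465), np.float64(0.23419119723067228), np.float64(-0.5137500829147115), np.float64(0.18687706341646412)) tip [0.62267549 0.22954642 0.15230127] [[80.7, 148.1], [165.3, 133.6], [114.7, 246.7], [190.7, 232.6]]
real	0m2.539s
user	0m3.022s
sys	0m0.075s
```

View pics/d.png

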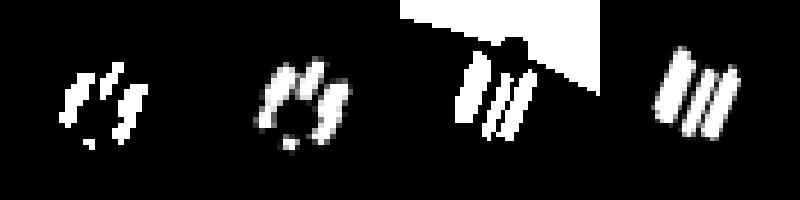

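The rendered spline masks (right of each pair) match the observed ones, so the spindle angle is about ±30° mod 60. Going for the grasp.

```bash
cat >> h.py <<'E'
def tool(axis,ydir):
    z=-np.asarray(axis,float);y=np.asarray(ydir,float);y=y-z*(y@z);y/=np.linalg.norm(y)
    return R.from_matrix(np.c_[np.cross(y,z),y,z]).as_quat()
def place_frame():
    x,y,th,yaw=np.load('fit.npy')
    Rm=(R.from_euler('z',yaw)*R.from_euler('y',-30,degrees=True)).as_matrix()
    return np.array([x,y,.109])+.008*Rm[:,2],Rm,th
E
cat > g.py <<'E'
from h import *
hx,hy,ht=.5773,-.2305,.390
seat,Rm,th=place_frame()
up=np.array([0,0,1.])
G=[];P=[]
for k in range(6):
    f=ht+np.pi/6+k*np.pi/3;q=tool(up,[np.cos(f),np.sin(f),0]);j=inverse_kinematics([hx,hy,.12],q)
    if j is not None:G.append((f,q,j))
    f=th+np.pi/6+k*np.pi/3;q=tool(Rm[:,2],Rm@[np.cos(f),np.sin(f),0])
    j=inverse_kinematics(seat+Rm[:,2]*.037,q);j2=inverse_kinematics(seat+Rm[:,2]*.15,q)
    if j is not None and j2 is not None:P.append((f,q,j2))
for n,l in(('G',G),('P',P)):
    for f,q,j in l:print(n,round(np.degrees(f)),np.round(j,2))
E
python3 g.py
```

```text
G 52 [-0.22  0.56  0.7   1.8  -0.44  0.94  1.57]
G 112 [-0.39  0.67  0.94  1.8  -0.64  1.01  2.77]
G 172 [-0.57  1.02  1.37  1.81 -1.06  1.27 -2.18]
G 232 [-0.5   0.81  1.15  1.81 -0.83  1.1  -1.28]
G 292 [-0.26  0.58  0.74  1.8  -0.47  0.95 -0.49]
G 352 [-0.29  0.6   0.79  1.8  -0.51  0.96  0.58]
P 1 [-1.01  0.07  0.51  2.1   0.26  0.49 -0.51]
P 61 [-1.03  0.07  0.53  2.1   0.26  0.49  0.54]
P 121 [-0.91  0.07  0.42  2.1   0.28  0.5   1.57]
P 181 [-0.8   0.07  0.29  2.09  0.3   0.5   2.6 ]
P 241 [-1.8   0.29  1.46  2.12 -0.37  0.49 -2.03]
P 301 [-0.85  0.07  0.35  2.1   0.29  0.5  -1.58]
```

```bash
python3 - <<'E'
from h import *
hx,hy,ht=.5773,-.2305,.390
f=ht-np.pi/6;q=tool([0,0,1],[np.cos(f),np.sin(f),0])
move_ptp([hx,hy,.13],q);move_gripper(.07,40)
print(read_time_s(),read_eef_pos())
movel([hx,hy,.037],speed=.1);print(read_ft_force())
move_gripper(.03,60)
print(read_finger_gap(),read_grasp_force(),read_ft_force(),read_time_s())
movel([hx,hy,.25],speed=.2)
print(read_finger_gap(),read_ft_force(),read_time_s())
E
```

```text
5.475 [ 0.57740854 -0.2302741   0.1300093 ]
[0.40409264 0.00270992 0.2844965 ]
0.04059528164209887 64.00779250077903 [9.12658867e-01 9.52819369e-04 4.34004017e+00] 6.925
0.04089858027196008 [ 0.2200506   0.37025469 -2.27515153] 8.1417
```

```bash
python3 - <<'E'
from h import *
seat,Rm,th=place_frame();a=Rm[:,2]
f=th+np.pi/2;q=tool(a,Rm@[np.cos(f),np.sin(f),0])
np.save('q.npy',q)
move_ptp(seat+a*.20,q)
movel(seat+a*.10,speed=.15)
print(read_eef_pos(),seat+a*.1,read_ft_force(),read_ft_torque(),read_time_s(),read_finger_gap())
A=read_camera('scene');B=read_camera('top')
h=lambda im,u,v,w:cv2.resize(im[max(0,v-w):v+w,max(0,u-w):u+w],(400,400),interpolation=cv2.INTER_CUBIC)
cv2.imwrite('pics/e.png',np.hstack([h(A,363,270,60),h(B,135,195,60)])[:,:,::-1])
cv2.imwrite('pics/A2.png',A[:,:,::-1]);cv2.imwrite('pics/B2.png',B[:,:,::-1])
E
```

```text
[0.59474853 0.22364562 0.20293983] [0.5941804  0.22415847 0.20253074] [-0.99924464  0.03622326 -1.68853035] [-0.13778742  0.68655619  0.06353862] 10.6 0.040973267129323886
```

View pics/e.png

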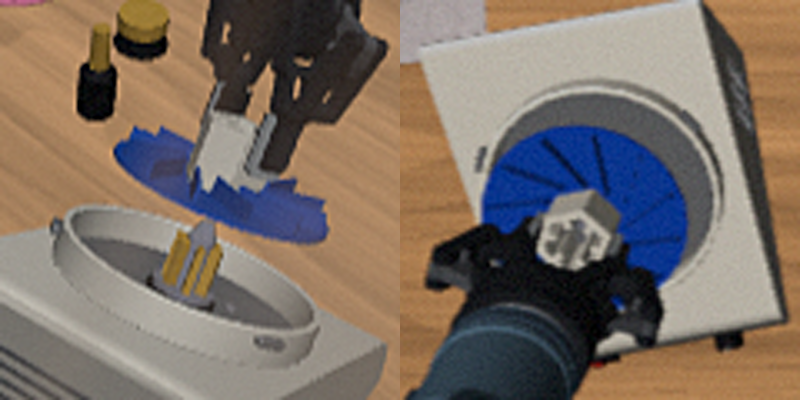

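```bash
cat > w.py <<'E'
from h import *
from scipy.optimize import minimize,differential_evolution
im={'scene':cv2.imread('pics/A2.png')[:,:,::-1].astype(int),'top':cv2.imread('pics/B2.png')[:,:,::-1].astype(int)}
bx={'scene':(325,235,415,295),'top':(85,150,185,240)}
seat,Rm,th=place_frame();S=4
t=np.linspace(0,2*np.pi,60)
def disc(c,Q,r,z):return c+np.c_[r*np.cos(t),r*np.sin(t),np.full(60,z)]@Q.T
def fill(cam,P):
    u0,v0,u1,v1=bx[cam];m=np.zeros(((v1-v0)*S,(u1-u0)*S),np.uint8)
    cv2.fillConvexPoly(m,cv2.convexHull(((proj(cam,P)-[u0,v0]+.5)*S).astype(np.int32)),1)
    return cv2.resize(m.astype(np.float32),(u1-u0,v1-v0),interpolation=cv2.INTER_AREA)
BL={};BG={}
for c,(u0,v0,u1,v1) in bx.items():
    x=im[c][v0:v1,u0:u1];BL[c]=((x[:,:,2]-x[:,:,0])>40).astype(float)
    g=(x.max(2)-x.min(2)<40)&(x.min(2)>60)
    BG[c]=(x[:,:,0]-x[:,:,2]>40)|(g if c=='top' else False)
    if c=='top':
        U,V=np.meshgrid(np.arange(u0,u1),np.arange(v0,v1));hp=proj('top',seat+Rm[:,2]*.1)[0]
        BG[c]&=(np.hypot(U-hp[0],V-hp[1])>16)&~((V>hp[1]+4))
        BL[c]=BL[c]*1.
def cost(p):
    c=seat+Rm@np.array([p[0],p[1],.063+p[2]]);Q=Rm@R.from_euler('xy',p[3:5]).as_matrix();s=0
    for k in bx:
        d=np.maximum(fill(k,disc(c,Q,.066,0)),fill(k,disc(c,Q,.066,.003)));v=np.maximum(d,fill(k,np.vstack([disc(c,Q,.062,.0145),disc(c,Q,.066,0)])))
        s+=(BL[k]*(1-v)).sum()+(BG[k]*d).sum()
    return s
r=differential_evolution(cost,[(-.012,.012)]*3+[(-.15,.15)]*2,seed=0,popsize=10,maxiter=60)
print('offset mm (spindle frame)',(r.x[:3]*1e3).round(1),'tilt deg',np.degrees(r.x[3:]).round(1),r.fun,cost(np.zeros(5)))
# respective: same fit of chamber (casing collar) from top: grey floor in first pic
E
python3 w.py
sed -i "s/^    if c=='scene': B\[c\].*/    if c=='scene': x0=B[c].astype(np.uint8);n,l,st,ce=cv2.connectedComponentsWithStats(x0);B[c]*=(l!=1+np.argmax(st[1:,4]))/; s/(-.53,.53)\]/(0.1,.9)]/" fit.py
sed -i "s/np.save('fit/#np.save('fit/" fit.py
python3 - <<'E'
import re
s=open('fit.py').read()
s+='''
g5=lambda p:-sum(iou(B[c],rend(c,p)) for c in bs)
r=differential_evolution(g5,[(col[0]-.015,col[0]+.015),(col[1]-.015,col[1]+.015),(.1,.9),(0.0,.35)],seed=2,popsize=12,maxiter=60)
print('free yaw',r.x,r.fun)
'''
open('fit.py','w').write(s)
E
python3 fit.py
```

```text
offset mm (spindle frame) [ 3.3  0.5 -1.1] tilt deg [-0.2  0.5] 56.1875 196.75
hub [ 0.57731992 -0.23100555  0.38995457] 22.342751091920665 1.5461392402648926
col [0.64292968 0.22926767 0.18687706] 10.707267021562032 [-0.7 -1.9  0.3 -1.4  0.4  2.4  0.   1.2]
spin [0.64749402 0.23409654 0.49857786] 28.56640703612074 1.5024030208587646
spin [0.64739546 0.23388819 0.52077856] 29.838413439761688 1.4981894493103027
-30 0.886 -20 0.902 -10 1.206 0 1.498 10 1.294 20 1.046 30 0.886 (np.float64(0.6473954615140066), np.float64(0.23388818950246001), np.float64(0.5207785580951682), np.float64(0.18687706341646412)) tip [0.62283073 0.22924341 0.15230127] [[80.7, 148.1], [165.3, 133.6], [114.7, 246.7], [190.7, 232.6]]
free yaw [0.64754066 0.23423727 0.49219573 0.19540106] -1.5090975761413574
```

The disc fit says the held wheel sits 3.3 mm upslope of the spindle axis, untilted. I correct for that and go in step by step with force checks.

```bash
cat > ins.py <<'E'
from h import *
seat,Rm,th=place_frame();a=Rm[:,2]
th=.507-np.pi/3
def quat(d=0):
    f=th+np.pi/2+d;return tool(a,Rm@[np.cos(f),np.sin(f),0])
off=np.array([-.0032,-.0005])
def P(s):return seat+Rm@np.array([off[0],off[1],s])
def F():return Rm.T@np.array(read_ft_force())
def meas(): 
    p=Rm.T@(np.array(read_eef_pos())-seat);return p
E
python3 - <<'E'
from ins import *
movel(P(.10),quat(),speed=.05);pause(.2);F0=F();np.save('F0.npy',F0);T0=Rm.T@np.array(read_ft_torque());np.save('T0.npy',T0);print('F0',F0.round(2))
for s in [.085,.079,.076,.073,.070,.068,.066,.064,.062,.060]:
    movel(P(s),speed=.04);f=F()-F0
    print(s,f.round(1),(Rm.T@np.array(read_ft_torque())-T0).round(2),(meas()*1e3).round(1))
    if abs(f[2])>6 or np.hypot(*f[:2])>8:print('stop');break
print(read_time_s(),read_finger_gap())
E
```

```text
F0 [-0.65 -0.06 -1.15]
0.085 [ 0.7  0.5 -0.4] [-0.02 -0.02 -0.04] [-3.5 -0.8 84.6]
0.079 [-0.8  0.7 -0.8] [-0.02 -0.01 -0.01] [-3.5 -0.6 78.8]
0.076 [ 0.1  0.1 -0.1] [ 0.04 -0.02  0.01] [-3.3 -0.5 75.9]
0.073 [-1.3  1.2 -0.3] [ 0.02 -0.07 -0.03] [-3.4 -0.5 72.8]
0.07 [-0.8 -0.6 -0.7] [ 0.03 -0.06  0.  ] [-3.4 -0.6 69.8]
0.068 [-0.3  0.5  1.1] [-0.03 -0.    0.  ] [-3.3 -0.5 67.9]
0.066 [-0.  -0.2 -1.2] [ 0.06 -0.02 -0.02] [-3.3 -0.5 65.9]
0.064 [ 0.3 -0.   0.1] [ 0.04 -0.08 -0.  ] [-3.3 -0.6 63.9]
0.062 [-0.9  0.6 -0.9] [0.08 0.   0.06] [-3.3 -0.6 61.9]
0.06 [-0.9 -0.5 -0.4] [ 0.06 -0.02 -0.04] [-3.3 -0.5 59.9]
13.975 0.040523869206435165
```

```bash
python3 - <<'E'
from ins import *
F0=np.load('F0.npy');T0=np.load('T0.npy')
for s in np.arange(.057,.031,-.002):
    movel(P(s),speed=.03);f=F()-F0
    print(round(s,4),f.round(1),(Rm.T@np.array(read_ft_torque())-T0).round(2),(meas()*1e3).round(1))
    if abs(f[2])>6 or np.hypot(*f[:2])>8:print('stop');break
print(read_time_s(),read_finger_gap())
A=read_camera('scene');B=read_camera('top')
h=lambda im,u,v,w:cv2.resize(im[max(0,v-w):v+w,max(0,u-w):u+w],(400,400),interpolation=cv2.INTER_CUBIC)
cv2.imwrite('pics/f.png',np.hstack([h(A,363,270,55),h(B,135,195,55)])[:,:,::-1])
cv2.imwrite('pics/A2.png',A[:,:,::-1]);cv2.imwrite('pics/B2.png',B[:,:,::-1])
E
```

```text
0.057 [-1.2 -0.2 -1. ] [ 0.03 -0.04 -0.03] [-3.4 -0.6 56.8]
0.055 [ 0.4 -0.9 -0.5] [ 0.03 -0.05 -0.01] [-3.3 -0.5 54.9]
0.053 [ 0.1  0.1 -0.8] [-0.04 -0.06  0.01] [-3.3 -0.6 52.9]
0.051 [-0.7  0.  -0.7] [ 0.01 -0.06 -0.  ] [-3.3 -0.6 50.9]
0.049 [-0.5  0.1 -0.3] [-0.01 -0.01 -0.06] [-3.3 -0.5 48.9]
0.047 [-0.   0.1 -0.7] [ 0.01 -0.03 -0.01] [-3.3 -0.6 46.9]
0.045 [-0.1  0.3 -0.3] [ 0.05 -0.05 -0.01] [-3.3 -0.5 44.9]
0.043 [0.6 0.6 0.2] [0.03 0.   0.01] [-3.3 -0.6 42.9]
0.041 [-0.5 -0.  -1.2] [ 0.02 -0.01 -0.06] [-3.3 -0.5 40.9]
0.039 [-0.4  0.9 -0.2] [ 0.03  0.01 -0.03] [-3.3 -0.5 38.9]
0.037 [-1.6 -0.8  7.3] [-0.05  0.18  0.01] [-2.9 -0.5 37.6]
stop
16.725 0.04065590206826167
```

View pics/f.png

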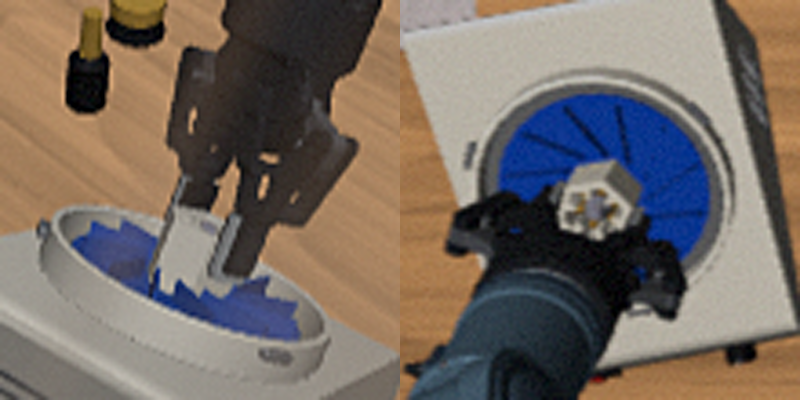

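The wheel is down in the collar at the expected home height (contact at 37.6 mm), with brass splines showing in the slots in the top crop at (595,210). I'll seat it gently, release and check.

```bash
python3 - <<'E'
from ins import *
F0=np.load('F0.npy')
movel(P(.0360),speed=.02);print((F()-F0).round(1),(meas()*1e3).round(1))
p=Rm.T@(np.array(read_eef_pos())-seat)
move_gripper(.07);print(read_finger_gap(),F().round(1),(meas()*1e3).round(1))
movel(P(.06),speed=.06);movel(P(.2),speed=.2)
move_j([-1.422,0.383,0.044,1.598,-0.018,1.161,-0.05])
A=read_camera('scene');B=read_camera('top')
h=lambda im,u,v,w:cv2.resize(im[max(0,v-w):v+w,max(0,u-w):u+w],(400,400),interpolation=cv2.INTER_CUBIC)
cv2.imwrite('pics/i.png',np.hstack([h(A,363,280,40),h(B,135,195,40)])[:,:,::-1])
print(read_time_s())
for n in('hub_top','spindle_tip'):
    print(n,proj('scene',seat+Rm[:,2]*.042),[r['at'] for r in tip_of('scene',n)],[r['at'] for r in tip_of('top',n)],proj('top',seat+Rm[:,2]*.042))
E
```

```text
[-3.4 -0.8 19.1] [-2.9 -0.5 37.4]
0.06981482354237312 [-0.3  0.1  0.1] [-2.9 -0.5 35.9]
21.0083
hub_top [[365.60611488 275.52810731]] [[365.5, 275.0], [301.8, 184.7], [256.7, 157.1], [177.4, 230.3]] [[132.3, 199.2], [397.3, 288.3], [339.9, 148.2]] [[132.77919712 198.56851194]]
spindle_tip [[365.60611488 275.52810731]] [] [[133.5, 197.4]] [[132.77919712 198.56851194]]
```

View pics/i.png

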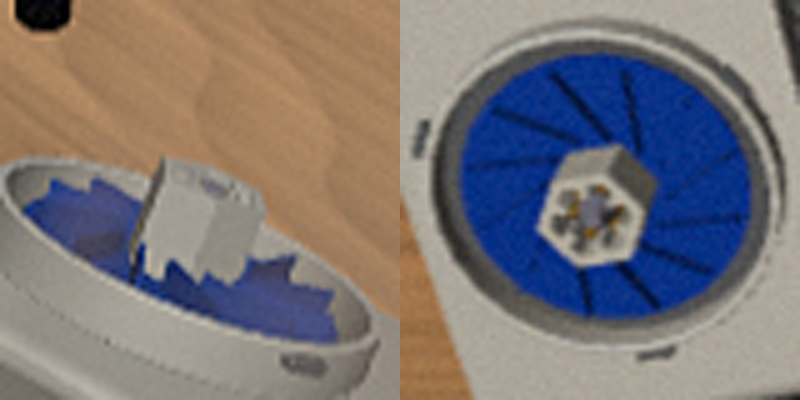

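The wheel sits home: its vanes are level with the rim and the spindle nose is level with the hub top. The hub top is where predicted, at scene (365,275).

```bash
python3 -c "
from bench import *
print(sign_off())"
```

```text
the job is handed in; nothing more can be done
None
```

The blue fan wheel is on the splined spindle, fully home against the shoulder (about 19 N gentle press) and released; I never reached for the guard, bottles or pot, and the job was handed in at about 21 s.

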